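Ready the pump-up glass lifter: shut its release, pump until the pin is out

ROBOT

A 6-joint arm with a two-finger parallel gripper is mounted at the origin on a cart in front of the work surface, level with it; the furniture and walls round the work are solid. World frame = base frame: x ahead of the robot, y to its left, z up, the work surface at z = 0. Lengths are in mm, angles in degrees, forces in N, time in s.
With the tool pointing down it reaches from about 300 to 850 mm from the base axis. Payload 4.2 kg.
Tool frame: the origin (TCP) lies on the centre line of the jaws, within the pads' length; the fingertips stand 14 mm ahead of it and the grasp point (between the pads) lies 5 mm behind it (env.finger_overhang is the z of the fingertips in the tool frame, in mm); z points along the fingers, y is the line along which they close (so a half turn about z gives the same grasp; the last joint's range is limited). The gripper opens to 91 mm and grips with 3 to 60 N. Pads are 32 mm wide; open, the fingers measure 118 mm over their backs; the gripper's body (76 mm by 178 mm) begins 60 mm behind the grasp point.
Start: joints at [62.911, 18.312, 89.639, -0, 72.044, -1.146], TCP at [251.558, 517.069, 227.976] pointing down, gripper open.
Joint ranges: [-177.97, 177.97], [-48.28, 115.42], [12.27, 149.76], [-77.06, 257.06], [2.81, 150.46], [-146.56, 146.56]. Speed limits (degrees/s): [147.25, 147.25, 180, 180, 180, 180].

INTERFACE

Orientations are given as [roll, pitch, yaw] about the fixed x, y, z axes, in that order (R = Rz(yaw) Ry(pitch) Rx(roll)).
In Python, from workcell import sensors, viewer, env gives the robot as it stands. The module is installed in compiled form; this text tells all that it offers.
- The arm moves only by the tool step_arm, never from a script. Its argument "plan" is one flat list of numbers, 6 for each row, row after row: the shift along the tool's x, y, z in cm, then the turn, a rotation vector about the tool's x, y, z in rad. In form: [x, y, z, wx, wy, wz, x, y, z, wx, wy, wz, ...]. A call has 1 to 5 rows; each row shifts and turns the commanded pose from where the row before left it, along the tool's axes as they then stand; what a row does not reach is not made up. A row lasts 1/12 s, in which the tool goes at most 41.7 mm and 7.16 degrees, less where a joint would pass 70% of its speed; a pose out of reach is approached as far as the arm can. A call is refused whole if a number of a shift passes 4.17 or a number of a turn 0.125, either way. A call with a gripper value outside its range is refused whole. "hand" is the finger opening in cm, from 0 to 9.12, set as the call begins (left out, the last holds). The fingers move at their own pace and stop on an object; "newtons" is the grip in N (left out, the last holds). Time passes only in rows, so rows that do not move let the fingers close. It gives the time, the measured TCP pose, the force, the opening and the grip force at its end, in the units of the state.
- sensors.state(): the state, without advancing time (a new reading comes with each control period).
- viewer.grab_frame(name): name is "side" or "top"; returns a dict with "img" (420x560x3 uint8, red, green, blue), "fx", "fy", "cx", "cy" (pixels), "position" and "attitude" of the camera in the world. Camera axes: x right, y down, z forward; pixel columns grow to the right and rows downward; lengths in mm; the calibration is good to about 2 mm. A picture is of the moment at which its call begins. There is no depth.
- env.job_done(): hands the job in; it is judged then, once.
Trained networks look in a picture, given as the dict that the camera call returned (one of the last four; its "shot" number tells which), for a name from the list of things; names that differ only in an ending like _2 or _b are one class to them, and where a whole thing is asked for, a point or a joint stands for the part that bears it (a point fixed in the world has none). Each returns a list of dicts, best first, with "score" (0 to 1); they miss things now and then, are a little off and sometimes report something else, mostly with a low value. They report only what shows in the picture. A call takes as long as a camera call.
- viewer.boxes_of(name, picture): "location" ([column, row] in pixels, amid what is visible of it).
- viewer.pinpoint(name, picture): "location" ([column, row] in pixels: a listed point, or the origin of a listed thing).
The state is a dict: "time_s": time; "qpos": joint angles; "qvel": joint speeds; "effort": joint torques, N m; "ee_pos": TCP position; "ee_rot": TCP orientation; "force": force on the tool from outside, world axes, zero at the start; "torque": the same for the moment, N m; "gripper_width": finger opening in mm; "gripper_force": force on a finger pad.
Only numpy, scipy, OpenCV 4.12 (cv2) and the standard library are available. Lean on these libraries where they do the work, as an engineer would, in place of code of your own. Each camera call takes 0.05 s, during which the arm holds its last target. There are 200 camera calls.

TASK

The glass plate that keeps the parchment flat on the light pad is to be taken off with the pump-up vacuum lifter standing on it; make the lifter ready with your fingertips. Push its orange release lever fully shut, then press the black plunger all the way down and let it spring fully back up, as many times as it takes, until the red indicator pin stands fully out with its white ring clear of the turret; finish with the plunger up and your hand away. Only push and press: do not lift, drag or tip the lifter or the glass, keep off the bare glass and the pin, and leave the jar, the spool and the loupe where they are.

Things in the scene. Friction and masses are not known exactly. Their poses are not given: they have to be found in the camera images.
- glass_lifter: Pump-up vacuum lifter, loose, 1.1 kg, on the glass plate. Origin: centre of the underside of its round black rubber cup (140 mm across); z up. On it a grey housing, 46 mm in x by 114 mm in y, top at z = 48 mm; on the housing at x = -5 mm: pump at y = +30, pin turret at y = -8, release lever pivot at y = -42 mm. At x = +38 mm a carrying handle along y, top at z = 86 mm (not needed).
- plunger_top (a point): Centre of the top of the plunger's round black mushroom button (37 mm across, 11 mm thick), 123 mm above the lifter's origin when up; moves down with the plunger. The barrel below it ends 84 mm above the origin.
- plunger (a joint): Travel of the plunger: 0 fully up, 0.024 m fully down. Its spring takes about 4 N to start, 11 N at the bottom, and returns it in about 0.2 s. A stroke counts only if it goes down 20 mm or more and back to within 2 mm of the top, with the release lever shut. 4 or 5 such strokes are needed (not known beforehand); more do no harm.
- pin_tip (a point): Tip of the red indicator pin (8 mm thick), which rises from the top of the indicator turret (20 mm across, top 66 mm above the lifter's origin).
- pin (a joint): How far the red pin stands out of its turret (m): negative = sunk out of sight, 0 = flush, 0.018 = fully out, when the 3 mm white ring round its foot is clear of the turret. It rises with counting strokes, about 5 mm each, and stays; it sinks back when the release lever is opened.
- release_knob (a point): Centre of the top of the upright round orange knob (13 mm across) at the free end of the release lever. The knob's top is 80 mm above the lifter's origin and it stands 19 mm above the lever's flat arm.
- release (a joint): Angle of the release lever (rad) about the vertical: 0 = fully shut against its stop, up to 1.4 = open. Its knob is 50 mm from the pivot: shut, it lies on the lifter's -x side of the pivot; opening swings it counter-clockwise seen from above, towards the lifter's -y. Stays where left; about 1 N at the knob moves it.
- glass_plate: Loose sheet of clear glass, 240 x 310 x 6 mm, 1.1 kg, lying on the light pad. Origin: centre of its underside (the top is 6 mm higher).
- light_pad: Flat light pad, 280 x 380 x 10 mm, fixed on the bench, pale blue with black ends; a brown parchment leaf lies on it under the glass. Origin: centre of its underside, on the bench top.
- jar_pigment: Small round glass jar of reddish pigment with a grey lid, 56 mm across, 54 mm high, loose on the bench; origin at the centre of its underside.
- spool: Wooden spool of pale linen thread, 33 mm across, 40 mm high, standing loose on the bench; origin at the centre of its underside.
- loupe: Folded black linen loupe, 42 x 42 x 10 mm, lying loose on the bench; origin at the centre of its underside.

How it is judged:
By the outcome, as a careful person would: the job done as asked, in the order asked, and still so for the second after the job is handed in, with the robot touching nothing.
It also fails if it takes over 58 s, if anything falls off the work surface, if the arm or the gripper's body presses on something with over 40 N, if the wrist force passes 120 N, or if a joint passes its speed limit or range.

## Working session

There is one attempt and no reset: what is moved stays moved. The work goes in short steps, Python scripts to look and compute and a tool call to move; the robot and the scene stay as the last step left them, time stands still between calls to the robot, and variables do not carry over. Pictures are saved under pics/ and viewed, at most 10 in all, crops included, and the job is handed in when it is done.

Besides the shell and the picture viewer there is one more tool, called after "Call:" as a command line: name --argument value ..., lists and objects as JSON in quotes. step_arm: Moves the arm, as the interface text tells. Its arguments: {"type":"object","properties":{"plan":{"type":"array","items":{"type":"number"}},"hand":{"type":"number"},"newtons":{"type":"number"}},"required":["plan"]}

```bash
mkdir -p pics
cat > h.py <<'E'
import numpy as np, cv2
from scipy.spatial.transform import Rotation as R
from workcell import sensors, viewer, env
def ray(f,px):
    d=np.array([(px[0]-f["cx"])/f["fx"],(px[1]-f["cy"])/f["fy"],1.])
    A=np.array(f["attitude"],float)
    M=A if A.shape==(3,3) else R.from_euler('xyz',A,degrees=True).as_matrix()
    return np.array(f["position"],float),M@d
def atz(f,px,z):
    p,d=ray(f,px); return p+d*(z-p[2])/d[2]
def tri(rs):
    A=np.zeros((3,3));b=np.zeros(3)
    for p,d in rs:
        d=d/np.linalg.norm(d);P=np.eye(3)-np.outer(d,d);A+=P;b+=P@p
    return np.linalg.solve(A,b)
E
python3 - <<'E'
from h import *
F={n:viewer.grab_frame(n) for n in("side","top")}
print({n:(f["position"],f["attitude"],f["fx"]) for n,f in F.items()})
for n,f in F.items(): cv2.imwrite(f"pics/{n}0.png",f["img"][:,:,::-1])
for t in["plunger_top","release_knob","pin_tip","glass_lifter","jar_pigment","spool","loupe","glass_plate"]:
    r={n:viewer.pinpoint(t,f)[:1] for n,f in F.items()}
    print(t,[(n,np.round(q[0]["location"]),round(q[0]["score"],2)) for n,q in r.items() if q], 
      np.round(tri([ray(F[n],q[0]["location"]) for n,q in r.items()])) if all(r.values()) else "")
print(sensors.state())
E
```

```text
{'side': (array([ 31.07510397, 789.93084192, 503.19692622]), array([-1.15171262e+02,  9.52413906e-02, -1.46410260e+02]), 406.8647059746469), 'top': (array([ 354.44308738,  124.7752546 , 1047.69583841]), array([-170.49121251,   -2.08664137,  -90.79686401]), 432.3091809094242)}
plunger_top [('top', array([266., 214.]), 0.51)] 
release_knob [('top', array([318., 233.]), 0.67)] 
pin_tip [('side', array([274., 241.]), 0.67)] 
glass_lifter [('side', array([286., 237.]), 0.85), ('top', array([281., 223.]), 0.76)] [501.  64.  23.]
jar_pigment [('side', array([337., 210.]), 0.78), ('top', array([384., 230.]), 0.7)] [ 487. -193.   -4.]
spool [('top', array([144., 256.]), 0.55)] 
loupe [('top', array([390., 198.]), 0.79)] 
glass_plate [('side', array([275., 242.]), 0.7)] 
{'time_s': 0.9, 'qpos': array([ 6.29105859e+01,  1.83097150e+01,  8.96402523e+01,  1.05247663e-03,
        7.20447877e+01, -1.14748175e+00]), 'qvel': array([ 0.0668573 , -0.0084618 , -0.03793999, -0.07908468,  0.05348389,
        0.04195652]), 'effort': array([-1.30036322e-03, -4.12339568e+01, -2.32229733e+01,  7.28488667e-02,
        3.79757665e-02, -9.70938402e-06]), 'ee_pos': array([251.54663223, 517.05521158, 227.9893475 ]), 'ee_rot': array([ 1.79994736e+02, -8.96012191e-04,  1.54057743e+02]), 'force': array([0.45805607, 0.84930493, 0.86739929]), 'torque': array([-0.00609934,  0.02832954, -0.04165348]), 'gripper_force': 0.0, 'gripper_width': 91.34551085854635}
```

View pics/top0.png

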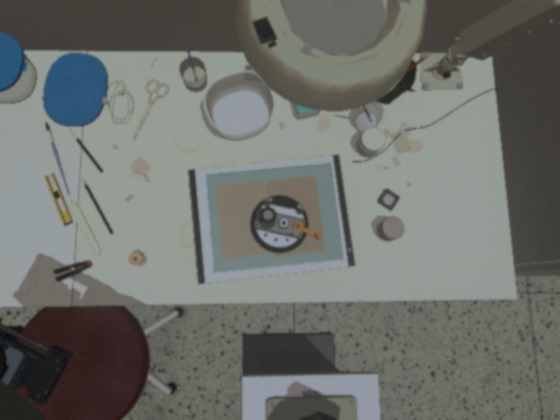

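View pics/side0.png

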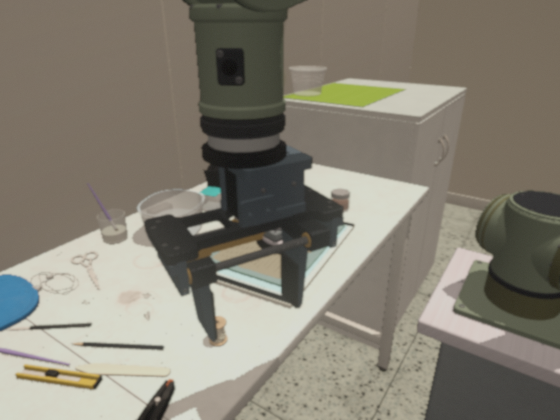

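The top view shows the lifter around (280,223), with its plunger at (266,214), turret at (284,223) and orange knob at (318,234). In the side view the gripper hides the lifter.

Run:
```python
from h import *
f=viewer.grab_frame("top")
q=lambda t:viewer.pinpoint(t,f)
z={"plunger_top":139,"release_knob":96,"pin_tip":80,"glass_lifter":16,"jar_pigment":0,"spool":0,"loupe":0}
for t in z:
    for r in q(t)[:2]: print(t,np.round(r["location"],1),round(r["score"],2),np.round(atz(f,r["location"],z[t]),1))
i=f["img"][170:275,230:340,::-1]
cv2.imwrite("pics/c1.png",cv2.resize(i,None,fx=5.5,fy=5.5,interpolation=cv2.INTER_CUBIC))
```

```text
plunger_top [265.2 216.1] 0.59 [500.  103.6 139. ]
release_knob [319.1 234.1] 0.65 [465.3 -16.9  96. ]
glass_lifter [278.9 224.2] 0.82 [499.6  67.9  16. ]
jar_pigment [384.3 232.5] 0.96 [ 478.9 -192.7    0. ]
spool [142.6 261.4] 0.55 [415.1 394.3   0. ]
loupe [386.3 198.3] 0.72 [ 564.8 -202.7    0. ]
loupe [269.1 212.8] 0.44 [530.4  90.6   0. ]
```

View pics/c1.png

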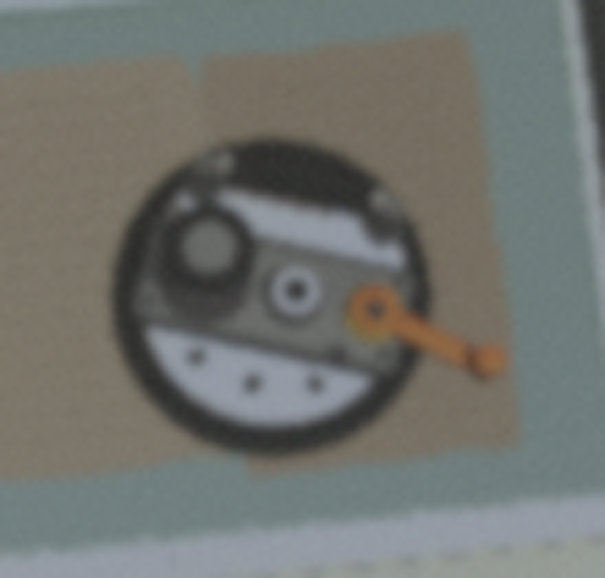

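The crop shows the plunger top at px (268,214.5), the turret at (284,223), the lever pivot at (298,226) and the knob at (319,235). The lever is open by about 60–70°, and the handle is on the far side (+x).

```bash
cat > g.py <<'E'
from h import *
from scipy.optimize import least_squares
def fit(f,pts):
    def proj(P):
        p,_=ray(f,(0,0));A=np.array(f["attitude"]);M=A if A.shape==(3,3) else R.from_euler('xyz',A,degrees=True).as_matrix()
        c=M.T@(np.array(P)-p);return np.array([f["cx"]+f["fx"]*c[0]/c[2],f["cy"]+f["fy"]*c[1]/c[2]])
    def W(v,l):
        c,s=np.cos(v[2]),np.sin(v[2]);return [v[0]+c*l[0]-s*l[1],v[1]+s*l[0]+c*l[1],l[2]+16]
    r=least_squares(lambda v:np.concatenate([proj(W(v,l))-p for l,p in pts]),[500,68,0])
    return r.x,W,r.fun
E
python3 - <<'E'
from g import *
f=viewer.grab_frame("top")
pts=[((-5,30,123),(267.5,215)),((-5,-8,66),(284,222.7)),((-5,-42,63),(298.2,226)),((0,0,3),(279.3,224.0))]
v,W,r=fit(f,pts);print(v[:2],np.degrees(v[2]),np.round(r,1))
K=atz(f,(318.9,234.7),96);P=np.array(W(v,(-5,-42,80)))
print("plunger",W(v,(-5,30,123)),"knob",K,"pivot",P,np.linalg.norm((K-P)[:2]))
d=(K-P)[:2];a=np.arctan2(d[1],d[0])-v[2]-np.pi
print("open",np.degrees(a)%360, "shut knob",W(v,(-55,-42,80)))
E
```

```text
[500.25591218  67.3804974 ] -12.72569528658201 [ 0.4  0.1 -0.3  0.   0.   0.1 -0.1 -0.2]
plunger [np.float64(501.98724324951553), np.float64(97.74499135279893), 139] knob [464.00796107 -16.40634582  96.        ] pivot [486.12681846  27.51361001  96.        ] 49.17526179294045
open 75.99507117575712 shut knob [np.float64(437.35502586039286), np.float64(38.52779388985587), 96]
```

Call:
step_arm --plan '[-3.03, -2.58, 0, 0, 0, 0, -3.03, -2.58, 0, 0, 0, 0, -3.03, -2.58, 0, 0, 0, 0, -3.03, -2.58, 0, 0, 0, 0, -3.03, -2.58, 0, 0, 0, 0]' --hand 0 --newtons 10

```text
time_s: 1.77
ee_pos: [331.7, 333.2, 228.0]
ee_rot: [180.0, 0.0, 154.1]
force: [1.1, 0.2, -0.0]
gripper_width: 60.7
gripper_force: 0.0
```

Call:
step_arm --plan '[-3.03, -2.58, 0, 0, 0, 0, -3.03, -2.58, 0, 0, 0, 0, -3.03, -2.58, 0, 0, 0, 0, -3.03, -2.58, 0, 0, 0, 0, -3.03, -2.58, 0, 0, 0, 0]'

```text
time_s: 2.18
ee_pos: [411.5, 150.7, 228.3]
ee_rot: [180.0, 0.0, 154.1]
force: [0.8, 0.3, -0.4]
gripper_width: 27.6
gripper_force: 0.0
```

Call:
step_arm --plan '[-3.03, -2.58, 0, 0, 0, 0, -3.03, -2.58, 0, 0, 0, 0, -3.03, -2.58, 0, 0, 0, 0, -3.03, -2.58, 0, 0, 0, 0, -3.03, -2.58, 0, 0, 0, 0]'

```text
time_s: 2.6
ee_pos: [491.4, -31.8, 228.2]
ee_rot: [180.0, 0.0, 154.0]
force: [-0.4, 0.3, -0.1]
gripper_width: 0.6
gripper_force: 0.0
```

Call:
step_arm --plan '[0, 0, 2.5, 0, 0, 0, 0, 0, 2.5, 0, 0, 0, 0, 0, 0, 0, 0, 0, 0, 0, 0, 0, 0, 0]'

```text
time_s: 2.93
ee_pos: [490.2, -29.8, 177.3]
ee_rot: [-179.9, -0.2, 154.0]
force: [0.3, 0.9, 0.7]
gripper_width: 0.5
gripper_force: 0.0
```

Side camera should now see the lifter; check before descending.

Run:
```python
from h import *
f=viewer.grab_frame("side")
for t in["plunger_top","release_knob"]:
    for r in viewer.pinpoint(t,f)[:1]: 
        z={"plunger_top":139,"release_knob":96}[t]; print(t,r,atz(f,r["location"],z))
cv2.imwrite("pics/s2.png",cv2.resize(f["img"][120:300,180:420,::-1],None,fx=3.2,fy=3.2,interpolation=cv2.INTER_CUBIC))
```

```text
plunger_top {'location': [275.7, 196.6], 'score': 0.46} [508.45259489  94.93400554 139.        ]
release_knob {'location': [317.7, 201.9], 'score': 0.47} [460.4900125  -16.67049672  96.        ]
```

View pics/s2.png

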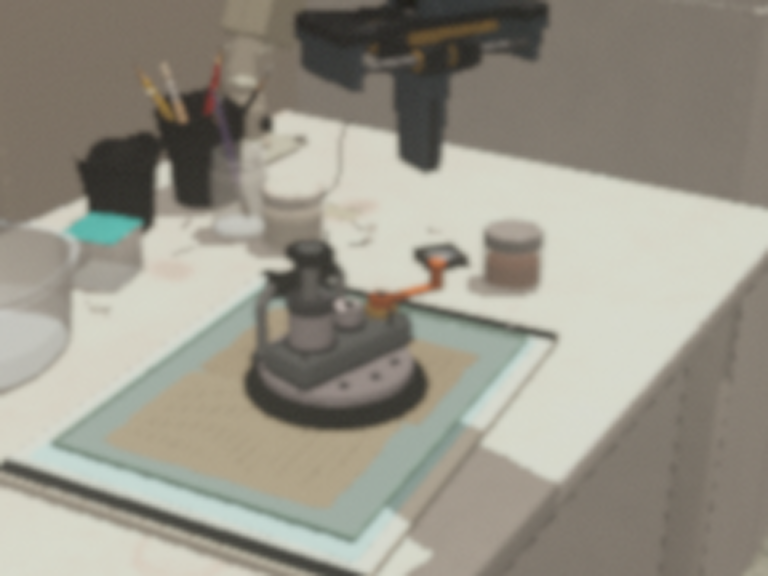

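The side view agrees: the knob is at about (436,262) in the crop, the arm is open to the right, and the finger hangs above with clear space below it. Descending.

Call:
step_arm --plan '[0, 0, 2.6, 0, 0, 0, 0, 0, 2.6, 0, 0, 0, 0, 0, 2.7, 0, 0, 0, 0, 0, 0, 0, 0, 0, 0, 0, 0, 0, 0, 0]'

```text
time_s: 3.5
ee_pos: [491.0, -29.4, 99.5]
ee_rot: [-180.0, -0.0, 154.1]
force: [0.9, 0.6, 1.2]
gripper_width: 0.3
gripper_force: 0.0
```

Call:
step_arm --plan '[0.4, 0, 0, 0, 0, 0, 0.4, 0, 0, 0, 0, 0, 0.32, -0.12, 0, 0, 0, 0.0625, 0.32, -0.12, 0, 0, 0, 0.0625, 0, 0, 0, 0, 0, 0]'

```text
time_s: 3.92
ee_pos: [477.2, -25.2, 100.6]
ee_rot: [179.9, 0.1, 146.9]
force: [-0.3, 0.1, -0.4]
gripper_width: 0.5
gripper_force: 0.0
```

Call:
step_arm --plan '[0.64, -0.24, 0.05, 0, 0, 0.125, 0.64, -0.24, 0.05, 0, 0, 0.125, 0.64, -0.24, 0, 0, 0, 0.125, 0.64, -0.24, 0, 0, 0, 0.125, 0, 0, 0, 0, 0, 0]'

```text
time_s: 4.33
ee_pos: [452.0, -14.3, 99.1]
ee_rot: [179.9, 0.0, 118.2]
force: [0.2, -0.3, 0.2]
gripper_width: 0.5
gripper_force: 0.0
```

Run:
```python
from g import *
s=sensors.state();print(s["ee_pos"],s["ee_rot"],s["force"])
f=viewer.grab_frame("side");g=viewer.grab_frame("top")
for n,p in(("side",f),("top",g)):
  for r in viewer.pinpoint("release_knob",p)[:1]: print(n,r,atz(p,r["location"],96))
cv2.imwrite("pics/s3.png",np.hstack([cv2.resize(x[:,:,::-1],(400,400),interpolation=cv2.INTER_CUBIC) for x in(f["img"][150:270,240:360],g["img"][170:270,240:340])]))
```

```text
[452.03632348 -14.26325264  99.09227019] [1.79890110e+02 4.59402519e-02 1.18235668e+02] [ 0.24811449 -0.28263783  0.21338209]
side {'location': [320.2, 206.9], 'score': 0.58} [441.35071078   5.65172444  96.        ]
top {'location': [307.4, 244.0], 'score': 0.64} [443.55815687   9.83382063  96.        ]
```

View pics/s3.png

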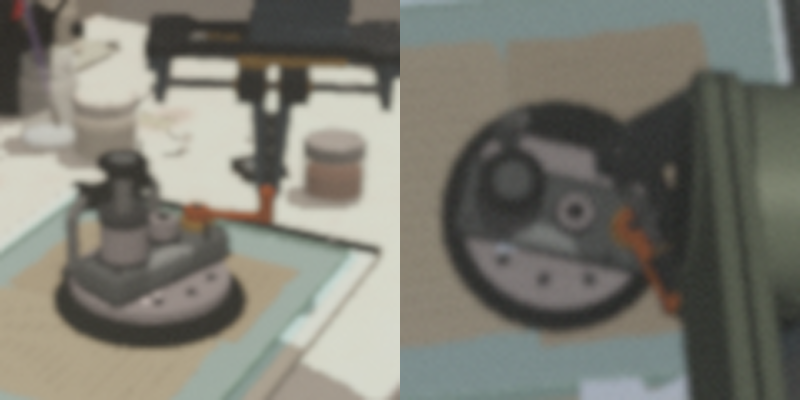

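The lever is following the finger: the knob has moved to about (443,10), and the lifter has not moved. I'll continue the arc.

Call:
step_arm --plan '[0.64, -0.24, 0, 0, 0, 0.125, 0.64, -0.24, 0, 0, 0, 0.125, 0.64, -0.24, 0, 0, 0, 0.125, 0.64, -0.24, 0, 0, 0, 0.125, 0, 0, 0, 0, 0, 0]'

```text
time_s: 4.95
ee_pos: [435.6, 7.0, 98.1]
ee_rot: [180.0, -0.0, 89.6]
force: [1.0, 0.1, -0.8]
gripper_width: 0.8
gripper_force: 0.0
```

Call:
step_arm --plan '[0.3, -0.1, 0, 0, 0, 0.06, 0.15, -0.06, 0, 0, 0, 0.03, 0, 0, 0, 0, 0, 0]'

```text
time_s: 5.2
ee_pos: [434.2, 11.0, 98.0]
ee_rot: [-180.0, 0.0, 84.7]
force: [-0.3, 0.2, 1.1]
gripper_width: 0.2
gripper_force: 0.1
```

Run:
```python
from g import *
s=sensors.state();print(s["ee_pos"],s["ee_rot"],s["force"])
for n in("side","top"):
  p=viewer.grab_frame(n)
  for r in viewer.pinpoint("release_knob",p)[:1]: print(n,r,atz(p,r["location"],96))
s=sensors.state();print(s["ee_pos"],s["ee_rot"],s["force"])
```

```text
[434.16494628  11.02410922  97.97935642] [-1.79997736e+02  5.81122076e-03  8.46831538e+01] [-0.2956906   0.16959385  1.05221646]
side {'location': [316.3, 213.6], 'score': 0.59} [431.16995529  42.95336354  96.        ]
[434.06130586  10.99266271  97.90646948] [-1.79992285e+02 -3.43553175e-03  8.45595024e+01] [ 1.04489687 -0.42466799 -1.4509193 ]
```

Call:
step_arm --plan '[0.15, -0.03, 0, 0, 0, 0.03, 0.15, -0.03, 0, 0, 0, 0.03, 0, 0, 0, 0, 0, 0]'

```text
time_s: 5.65
ee_pos: [433.6, 14.1, 97.9]
ee_rot: [-180.0, 0.0, 81.1]
force: [0.2, -0.3, 0.5]
gripper_width: 0.8
gripper_force: 0.2
```

Call:
step_arm --plan '[0.1, 0, 0, 0, 0, 0.02, 0, 0, 0, 0, 0, 0]'

```text
time_s: 5.82
ee_pos: [433.8, 15.1, 97.9]
ee_rot: [-180.0, -0.0, 79.9]
force: [-0.8, -1.4, 0.7]
gripper_width: 0.3
gripper_force: 0.3
```

Call:
step_arm --plan '[0.08, 0, 0, 0, 0, 0, 0, 0, 0, 0, 0, 0]'

```text
time_s: 5.98
ee_pos: [434.0, 16.0, 97.9]
ee_rot: [-180.0, -0.0, 79.9]
force: [0.7, -0.6, -0.3]
gripper_width: 0.3
gripper_force: 0.2
```

Call:
step_arm --plan '[0.08, 0, 0, 0, 0, 0, 0, 0, 0, 0, 0, 0]'

```text
time_s: 6.15
ee_pos: [434.1, 16.8, 97.9]
ee_rot: [180.0, -0.0, 79.9]
force: [-0.6, -0.7, -0.7]
gripper_width: 0.5
gripper_force: 0.2
```

Call:
step_arm --plan '[0.08, 0, 0, 0, 0, 0, 0, 0, 0, 0, 0, 0]'

```text
time_s: 6.32
ee_pos: [434.2, 17.4, 97.9]
ee_rot: [-180.0, 0.0, 79.9]
force: [-0.8, -2.1, -0.2]
gripper_width: 0.4
gripper_force: 0.7
```

Call:
step_arm --plan '[0.06, 0, 0, 0, 0, 0, 0, 0, 0, 0, 0, 0]'

```text
time_s: 6.48
ee_pos: [434.2, 17.8, 97.9]
ee_rot: [-180.0, 0.0, 79.9]
force: [-0.5, -3.5, 0.4]
gripper_width: 0.9
gripper_force: 1.4
```

Call:
step_arm --plan '[0.05, 0, 0, 0, 0, 0, 0, 0, 0, 0, 0, 0]'

```text
time_s: 6.65
ee_pos: [434.1, 18.3, 97.9]
ee_rot: [-180.0, 0.0, 79.9]
force: [-2.1, -4.0, 1.5]
gripper_width: 0.4
gripper_force: 1.9
```

Run:
```python
from g import *
f=viewer.grab_frame("side");g=viewer.grab_frame("top")
print(sensors.state()["force"],sensors.state()["ee_pos"])
for n,p in(("side",f),("top",g)):
  for r in viewer.pinpoint("release_knob",p)[:1]: print(n,r,atz(p,r["location"],96))
cv2.imwrite("pics/s4.png",np.hstack([cv2.resize(x[:,:,::-1],(400,400),interpolation=cv2.INTER_CUBIC) for x in(f["img"][150:270,240:360],g["img"][170:270,240:340])]))
```

```text
[-1.83792521 -3.92043254 -0.09898597] [434.16831032  18.42262227  97.89043706]
side {'location': [313.7, 213.0], 'score': 0.55} [437.73750192  43.46433066  96.        ]
```

View pics/s4.png

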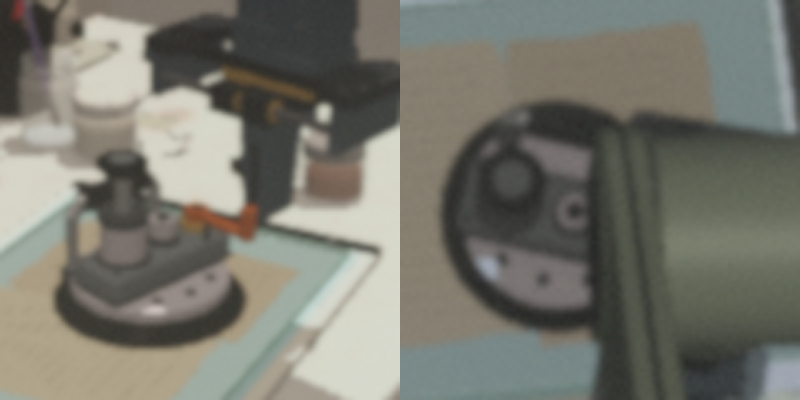

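The knob has swung to the robot's side, and the force has levelled at about 4 N against the stop. The lifter is unmoved. I'll back off, go up and look.

Call:
step_arm --plan '[-1.0, 0, 0, 0, 0, 0, -2, 0, 0, 0, 0, 0, -1, 0, -2.6, 0, 0, 0, 0, 0, -2.7, 0, 0, 0, 0, 0, -3.0, 0, 0, 0]'

```text
time_s: 7.27
ee_pos: [427.0, -21.0, 181.4]
ee_rot: [-179.9, -0.1, 79.8]
force: [0.6, 1.1, 0.1]
gripper_width: 0.6
gripper_force: 0.0
```

Call:
step_arm --plan '[-4, 0, 0, 0, 0, 0, -4, 0, 0, 0, 0, 0, -4, 0, 0, 0, 0, 0, 0, 0, 0, 0, 0, 0]'

```text
time_s: 7.6
ee_pos: [406.0, -144.3, 181.5]
ee_rot: [179.8, 0.1, 79.5]
force: [-0.4, 1.6, -0.5]
gripper_width: 0.5
gripper_force: 0.0
```

Run:
```python
from g import *
g=viewer.grab_frame("top");f=viewer.grab_frame("side")
s=sensors.state();print(s["ee_pos"],s["force"])
for t,z in(("release_knob",96),("plunger_top",139),("glass_lifter",16)):
 for n,p in(("side",f),("top",g)):
  for r in viewer.pinpoint(t,p)[:1]: print(t,n,r,atz(p,r["location"],z))
cv2.imwrite("pics/t5.png",np.hstack([cv2.resize(x[:,:,::-1],(400,400),interpolation=cv2.INTER_CUBIC) for x in(f["img"][150:270,240:360],g["img"][170:270,240:340])]))
```

```text
[ 406.2920315  -139.9626322   181.03754561] [ 0.63190491  0.13391438 -1.04351354]
release_knob side {'location': [316.4, 210.3], 'score': 0.41} [439.65458766  27.25125018  96.        ]
release_knob top {'location': [291.5, 248.2], 'score': 0.58} [434.63974625  45.31396565  96.        ]
plunger_top side {'location': [275.7, 196.8], 'score': 0.6} [507.81243594  95.87247346 139.        ]
plunger_top top {'location': [267.3, 217.0], 'score': 0.81} [497.99890388  99.10823519 139.        ]
glass_lifter side {'location': [283.8, 237.7], 'score': 0.9} [509.90821419  59.18073652  16.        ]
glass_lifter top {'location': [279.1, 225.2], 'score': 0.65} [497.17995775  67.41432465  16.        ]
```

View pics/t5.png

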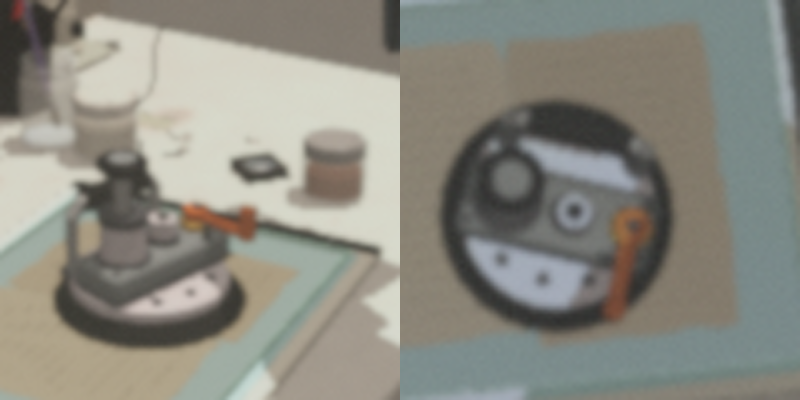

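The lever now points toward the robot: pivot at px (297.8,226), knob at about (293.5,247.5). The plunger is still at (267.5,215). I'll measure the angle precisely from the orange pixels.

Run:
```python
from g import *
g=viewer.grab_frame("top");h=cv2.cvtColor(g["img"],cv2.COLOR_RGB2HSV)
m=(h[...,0]<16)&(h[...,1]>130)&(h[...,2]>60);m[:205]=0;m[262:]=0;m[:,:275]=0;m[:,325:]=0
y,x=np.nonzero(m);print(len(x))
for r in range(y.min(),y.max()+1): print(r,x[y==r].min(),x[y==r].max(),end="; ")
pts=[((-5,30,123),(267.5,215)),((-5,-8,66),(284,222.7)),((-5,-42,63),(298,226)),((0,0,3),(279.3,224.0))]
v,W,_=fit(g,pts);print(v)
for th in(0,.05,.1,.2):
  P=W(v,(-5-50*np.cos(th),-42-50*np.sin(th),80));A=R.from_euler('xyz',g["attitude"],degrees=True).as_matrix()
  c=A.T@(np.array(P)-g["position"]);print(th,g["cx"]+g["fx"]*c[0]/c[2],g["cy"]+g["fy"]*c[1]/c[2])
```

```text
45
223 296 297; 224 295 296; 225 294 295; 226 294 295; 227 294 295; 228 295 296; 229 295 299; 230 296 297; 231 296 297; 232 296 296; 233 295 297; 234 295 296; 235 295 296; 236 295 295; 237 295 296; 238 295 295; 239 295 296; 240 295 295; 241 294 295; 242 294 295; Traceback (most recent call last):
  File "<stdin>", line 5, in <module>
    return umr_minimum(a, axis, None, out, keepdims, initial, where)
ValueError: zero-size array to reduction operation minimum which has no identity
```

Run:
```python
from g import *
g=viewer.grab_frame("top");h=g["img"].astype(int)
m=(h[...,0]-h[...,2]>45);m[:205]=0;m[256:]=0;m[:,:284]=0;m[:,306:]=0
for r in range(218,256):
  x=np.nonzero(m[r])[0]
  if len(x): print(r,round(x.mean(),1),len(x),end="; ")
pts=[((-5,30,123),(267.5,215)),((-5,-8,66),(284,222.7)),((-5,-42,63),(298,226)),((0,0,3),(279.3,224.0))]
v,W,_=fit(g,pts);print(v)
for th in(-.1,0,.05,.1,.2):
  P=W(v,(-5-50*np.cos(th),-42-50*np.sin(th),80));A=R.from_euler('xyz',g["attitude"],degrees=True).as_matrix()
  c=A.T@(np.array(P)-g["position"]);print(th,g["cx"]+g["fx"]*c[0]/c[2],g["cy"]+g["fy"]*c[1]/c[2])
```

```text
222 297.0 3; 223 296.5 6; 224 297.5 8; 225 296.5 6; 226 296.5 6; 227 296.5 6; 228 297.0 9; 229 297.0 7; 230 297.0 5; 231 296.5 4; 232 296.0 3; 233 296.0 3; 234 295.5 4; 235 295.5 4; 236 295.5 4; 237 295.0 3; 238 295.0 3; 239 295.0 3; 240 294.5 4; 241 294.0 3; 242 294.0 3; 243 294.0 3; 244 294.0 3; 245 293.5 4; 246 293.5 4; 247 293.0 5; 248 293.5 4; [ 5.00262002e+02  6.74865721e+01 -2.23532986e-01]
-0.1 292.2638446273749 246.3675088942459
0 294.4500073768375 246.9548757002061
0.05 295.56138754728977 247.1660174367557
0.1 296.68117424272 247.32136348872564
0.2 298.9344589624986 247.46324584379767
```

The lever angle reads 0 within noise, so it is shut. Next, move above the plunger at (501,98).

Call:
step_arm --plan '[3.6, 0.71, 0, 0, 0, 0, 3.6, 0.71, 0, 0, 0, 0, 3.6, 0.71, 0, 0, 0, 0, 3.6, 0.71, 0, 0, 0, 0, 3.6, 0.71, 0, 0, 0, 0]'

```text
time_s: 8.52
ee_pos: [473.2, 34.3, 181.1]
ee_rot: [180.0, -0.0, 79.9]
force: [1.2, -0.1, 0.1]
gripper_width: 0.7
gripper_force: 0.0
```

Call:
step_arm --plan '[3.6, 0.71, 0, 0, 0, 0, 3.5, 0.71, 0, 0, 0, 0, 0, 0, 0, 0, 0, 0, 0, 0, 0, 0, 0, 0, 0, 0, 0, 0, 0, 0]'

```text
time_s: 8.93
ee_pos: [498.8, 99.5, 180.6]
ee_rot: [-179.9, 0.0, 79.9]
force: [-0.2, 0.1, 1.0]
gripper_width: 0.5
gripper_force: 0.0
```

Call:
step_arm --plan '[0, 0.2, 1.2, 0, 0, 0, 0, 0, 1.1, 0, 0, 0, 0, 0, 0.8, 0, 0, 0, 0, 0, 0, 0, 0, 0]'

```text
time_s: 9.27
ee_pos: [500.7, 97.8, 149.3]
ee_rot: [-179.9, 0.0, 79.8]
force: [-0.6, -2.0, 4.9]
gripper_width: 0.3
gripper_force: 2.3
```

Call:
step_arm --plan '[0, 0, 0.7, 0, 0, 0, 0, 0, 0.7, 0, 0, 0, 0, 0, 0.5, 0, 0, 0, 0, 0, 0, 0, 0, 0]'

```text
time_s: 9.6
ee_pos: [501.1, 98.0, 132.1]
ee_rot: [180.0, 0.0, 79.8]
force: [-2.6, -1.3, 9.8]
gripper_width: 0.7
gripper_force: 4.7
```

Call:
step_arm --plan '[0, 0, 0.15, 0, 0, 0, 0, 0, 0, 0, 0, 0]'

```text
time_s: 9.77
ee_pos: [501.2, 98.0, 131.1]
ee_rot: [180.0, 0.0, 79.8]
force: [-2.3, -1.9, 9.8]
gripper_width: 0.1
gripper_force: 4.9
```

Call:
step_arm --plan '[0, 0, 0.15, 0, 0, 0, 0, 0, 0, 0, 0, 0]'

```text
time_s: 9.93
ee_pos: [501.2, 98.0, 129.8]
ee_rot: [179.9, 0.0, 79.8]
force: [-4.1, -1.9, 10.1]
gripper_width: 0.2
gripper_force: 5.1
```

Call:
step_arm --plan '[0, 0, 0.15, 0, 0, 0, 0, 0, 0, 0, 0, 0]'

```text
time_s: 10.1
ee_pos: [501.2, 98.0, 129.2]
ee_rot: [179.9, 0.0, 79.8]
force: [-3.7, -1.9, 15.0]
gripper_width: 0.1
gripper_force: 7.9
```

Call:
step_arm --plan '[0, 0, 0.1, 0, 0, 0, 0, 0, 0, 0, 0, 0]'

```text
time_s: 10.27
ee_pos: [501.2, 98.0, 129.1]
ee_rot: [179.9, 0.0, 79.8]
force: [-6.1, -2.3, 21.5]
gripper_width: 0.8
gripper_force: 10.9
```

Bottom found at TCP z≈129.2 (force jump). Now release and check the return.

Call:
step_arm --plan '[0, 0, -1.0, 0, 0, 0, 0, 0, -1.1, 0, 0, 0, 0, 0, -1.1, 0, 0, 0, 0, 0, 0, 0, 0, 0, 0, 0, 0, 0, 0, 0]'

```text
time_s: 10.68
ee_pos: [501.5, 98.7, 158.0]
ee_rot: [179.9, -0.0, 79.8]
force: [0.1, 0.3, -0.1]
gripper_width: 0.3
gripper_force: 0.0
```

Run:
```python
from g import *
f=viewer.grab_frame("side")
s=sensors.state();print(s["ee_pos"],s["force"])
for t,z in(("release_knob",96),("plunger_top",139),("pin_tip",82),("glass_lifter",16)):
  for r in viewer.pinpoint(t,f)[:1]: print(t,r,atz(f,r["location"],z))
cv2.imwrite("pics/s6.png",cv2.resize(f["img"][165:265,240:360,::-1],(720,600),interpolation=cv2.INTER_CUBIC))
```

```text
[500.99999815  98.69591143 157.26707508] [-0.40474052 -0.85860973  0.01872633]
release_knob {'location': [316.4, 212.3], 'score': 0.57} [434.36072479  36.7541293   96.        ]
plunger_top {'location': [277.0, 194.4], 'score': 0.44} [513.11009821  82.83696064 139.        ]
glass_lifter {'location': [337.7, 208.5], 'score': 0.72} [ 475.46899386 -166.15606599   16.        ]
```

View pics/s6.png

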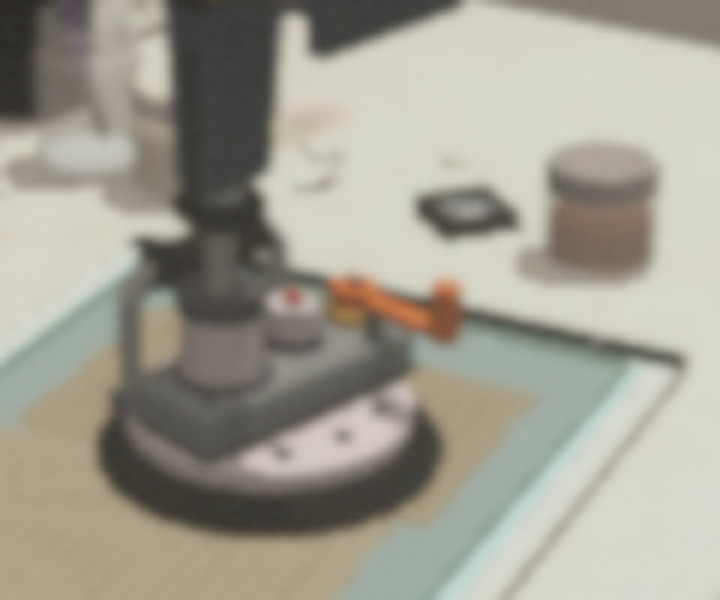

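The stroke counted: the red pin tip now shows at the turret (293,296), and the lifter hasn't moved. Four more strokes.

Call:
step_arm --plan '[0, 0, 0.9, 0, 0, 0, 0, 0, 1.0, 0, 0, 0, 0, 0, 1.0, 0, 0, 0, 0, 0, 0, 0, 0, 0, 0, 0, 0, 0, 0, 0]'

```text
time_s: 11.35
ee_pos: [502.2, 99.3, 129.7]
ee_rot: [179.9, -0.0, 79.9]
force: [-2.4, -0.9, 13.4]
gripper_width: 0.6
gripper_force: 6.9
```

Call:
step_arm --plan '[0, 0, -0.9, 0, 0, 0, 0, 0, -1.0, 0, 0, 0, 0, 0, -1.0, 0, 0, 0, 0, 0, 0, 0, 0, 0, 0, 0, 0, 0, 0, 0]'

```text
time_s: 11.77
ee_pos: [501.1, 99.1, 157.0]
ee_rot: [-180.0, 0.0, 79.9]
force: [0.3, 1.0, -0.4]
gripper_width: 0.5
gripper_force: 0.0
```

Call:
step_arm --plan '[0, 0, 0.9, 0, 0, 0, 0, 0, 1.0, 0, 0, 0, 0, 0, 1.0, 0, 0, 0, 0, 0, 0, 0, 0, 0, 0, 0, 0, 0, 0, 0]'

```text
time_s: 12.18
ee_pos: [501.8, 99.3, 129.4]
ee_rot: [179.9, -0.0, 79.9]
force: [-2.5, -0.6, 16.8]
gripper_width: 0.5
gripper_force: 8.4
```

Call:
step_arm --plan '[0, 0, -0.9, 0, 0, 0, 0, 0, -1.0, 0, 0, 0, 0, 0, -1.0, 0, 0, 0, 0, 0, 0, 0, 0, 0, 0, 0, 0, 0, 0, 0]'

```text
time_s: 12.6
ee_pos: [500.7, 99.0, 156.5]
ee_rot: [-179.9, 0.0, 79.9]
force: [0.0, -0.6, -0.6]
gripper_width: 0.5
gripper_force: 0.0
```

Call:
step_arm --plan '[0, 0, 0.9, 0, 0, 0, 0, 0, 1.0, 0, 0, 0, 0, 0, 1.0, 0, 0, 0, 0, 0, 0, 0, 0, 0, 0, 0, 0, 0, 0, 0]'

```text
time_s: 13.02
ee_pos: [501.5, 99.2, 129.4]
ee_rot: [180.0, -0.0, 79.9]
force: [-2.7, -0.5, 17.4]
gripper_width: 0.9
gripper_force: 8.9
```

Call:
step_arm --plan '[0, 0, -0.9, 0, 0, 0, 0, 0, -1.0, 0, 0, 0, 0, 0, -1.0, 0, 0, 0, 0, 0, 0, 0, 0, 0, 0, 0, 0, 0, 0, 0]'

```text
time_s: 13.43
ee_pos: [500.7, 99.0, 156.5]
ee_rot: [-179.9, 0.0, 79.9]
force: [-0.3, -1.0, -0.3]
gripper_width: 0.6
gripper_force: 0.0
```

Call:
step_arm --plan '[0, 0, 0.9, 0, 0, 0, 0, 0, 1.0, 0, 0, 0, 0, 0, 1.0, 0, 0, 0, 0, 0, 0, 0, 0, 0, 0, 0, 0, 0, 0, 0]'

```text
time_s: 13.85
ee_pos: [501.5, 99.2, 129.4]
ee_rot: [180.0, -0.0, 79.9]
force: [-3.3, -0.0, 18.1]
gripper_width: 0.5
gripper_force: 8.8
```

Call:
step_arm --plan '[0, 0, -0.9, 0, 0, 0, 0, 0, -1.0, 0, 0, 0, 0, 0, -1.0, 0, 0, 0, 0, 0, 0, 0, 0, 0, 0, 0, 0, 0, 0, 0]'

```text
time_s: 14.27
ee_pos: [500.7, 99.0, 156.5]
ee_rot: [-179.9, 0.0, 79.9]
force: [-0.0, -0.6, -0.7]
gripper_width: 0.6
gripper_force: 0.0
```

Run:
```python
from g import *
f=viewer.grab_frame("side")
s=sensors.state();print(s["ee_pos"],s["force"])
cv2.imwrite("pics/s7.png",cv2.resize(f["img"][165:265,240:360,::-1],(720,600),interpolation=cv2.INTER_CUBIC))
```

```text
[500.36793029  98.91684707 156.06496779] [-0.28975428  0.21006084 -1.2731654 ]
```

View pics/s7.png

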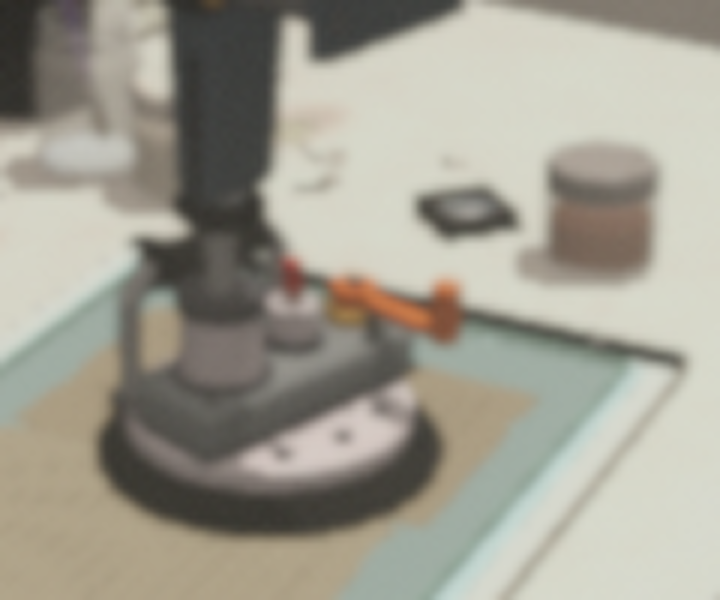

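The red pin is now well out, from about (291,258) to (293,297), roughly 15–18 mm. Extra strokes do no harm, so two more will make sure.

Call:
step_arm --plan '[0, 0, 0.9, 0, 0, 0, 0, 0, 1.0, 0, 0, 0, 0, 0, 1.0, 0, 0, 0, 0, 0, 0, 0, 0, 0, 0, 0, 0, 0, 0, 0]'

```text
time_s: 14.73
ee_pos: [501.5, 99.2, 129.5]
ee_rot: [180.0, -0.0, 79.9]
force: [-4.3, 0.2, 15.8]
gripper_width: 0.6
gripper_force: 8.4
```

Call:
step_arm --plan '[0, 0, -0.9, 0, 0, 0, 0, 0, -1.0, 0, 0, 0, 0, 0, -1.1, 0, 0, 0, 0, 0, 0, 0, 0, 0, 0, 0, 0, 0, 0, 0]'

```text
time_s: 15.15
ee_pos: [500.9, 99.0, 157.4]
ee_rot: [-179.9, 0.0, 79.9]
force: [0.3, -0.1, 0.0]
gripper_width: 0.2
gripper_force: 0.0
```

Call:
step_arm --plan '[0, 0, 1.0, 0, 0, 0, 0, 0, 1.0, 0, 0, 0, 0, 0, 1.0, 0, 0, 0, 0, 0, 0, 0, 0, 0, 0, 0, 0, 0, 0, 0]'

```text
time_s: 15.57
ee_pos: [501.8, 99.2, 129.3]
ee_rot: [179.9, -0.0, 79.9]
force: [-2.5, -0.2, 16.7]
gripper_width: 0.3
gripper_force: 8.7
```

Call:
step_arm --plan '[0, 0, -1.0, 0, 0, 0, 0, 0, -1.0, 0, 0, 0, 0, 0, -1.2, 0, 0, 0, 0, 0, 0, 0, 0, 0, 0, 0, 0, 0, 0, 0]'

```text
time_s: 15.98
ee_pos: [500.7, 99.0, 159.0]
ee_rot: [-179.9, 0.0, 79.9]
force: [-0.1, -0.1, -0.3]
gripper_width: 0.2
gripper_force: 0.0
```

Call:
step_arm --plan '[0, 0, -2.5, 0, 0, 0, 0, 0, -3.5, 0, 0, 0, 0, 0, -3.5, 0, 0, 0, -3.5, 0, 0, 0, 0, 0, -3.5, 0, 0, 0, 0, 0]'

```text
time_s: 16.4
ee_pos: [489.5, 30.5, 255.3]
ee_rot: [179.9, -0.0, 80.1]
force: [0.3, -0.5, 1.2]
gripper_width: 0.7
gripper_force: 0.0
```

Call:
step_arm --plan '[-3.5, 0, 0, 0, 0, 0, -3.5, 0, 0, 0, 0, 0, -3.5, 0, 0, 0, 0, 0, -3.5, 0, 0, 0, 0, 0, 0, 0, 0, 0, 0, 0]'

```text
time_s: 16.82
ee_pos: [462.5, -112.3, 253.2]
ee_rot: [-179.8, 0.2, 79.6]
force: [-0.2, 1.0, 0.6]
gripper_width: 0.5
gripper_force: 0.0
```

Run:
```python
from g import *
f=viewer.grab_frame("side");g=viewer.grab_frame("top")
s=sensors.state();print(s["ee_pos"],s["force"],s["time_s"])
print(viewer.pinpoint("pin_tip",f)[:1],viewer.pinpoint("plunger_top",g)[:1],viewer.pinpoint("release_knob",g)[:1],viewer.pinpoint("jar_pigment",f)[:1])
cv2.imwrite("pics/s8.png",np.hstack([cv2.resize(x[:,:,::-1],(400,400),interpolation=cv2.INTER_CUBIC) for x in(f["img"][180:240,260:320],g["img"][170:270,240:340])]))
```

```text
[ 463.48779468 -108.28945986  253.5280909 ] [0.31104497 0.08303445 0.35194415] 16.9167
[{'location': [289.2, 206.9], 'score': 0.5}] [{'location': [265.3, 212.5], 'score': 0.5}] [{'location': [291.9, 247.2], 'score': 0.71}] [{'location': [217.2, 337.8], 'score': 0.73}]
```

View pics/s8.png

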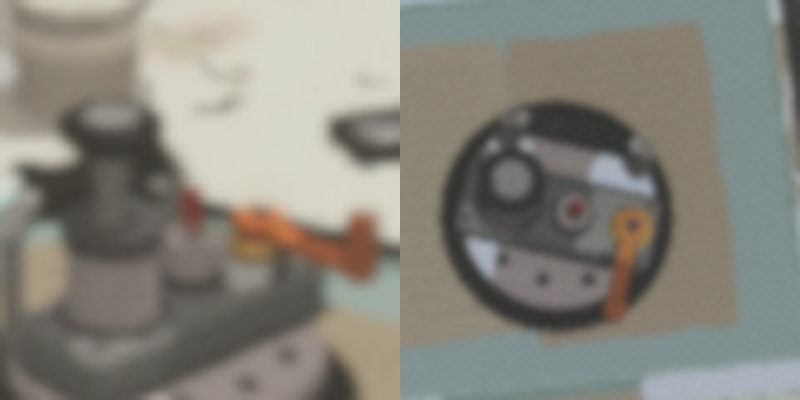

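The plunger is up and the lever is shut. The pin tip didn't move over the last two strokes (row ≈208 both times), so it is fully out. The lifter is in place and the hand is away, so I'll hand in.

```bash
python3 -c "
from workcell import env; print(env.job_done())"
```

```text
the job is handed in; nothing more can be done
None
```

The lifter is ready and the job is handed in: release lever shut, seven full plunger strokes, red pin out, plunger up and hand clear; the white ring was too blurred to see, so I judged the pin fully out because the last two strokes raised it no further.

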